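# Clamp the deep-well plate on the plate shaker

## Robot

A 7-joint arm with a two-finger parallel gripper is mounted at the origin on the work surface. World frame = base frame: x ahead of the robot, y to its left, z up, the work surface at z = 0. Lengths are in mm, angles in rad, forces in N, time in s.
With the tool pointing down it reaches from about 400 to 900 mm from the base axis. Payload 5.6 kg.
Tool frame: the origin (TCP) lies midway between the tips of the shut fingers; the grasp point (between the pads) lies 19 mm behind it; x points along the fingers, y is the direction in which the jaws open and shut, and the axes are right-handed (so a half turn about x gives the same grasp; the last joint's range is limited). The gripper opens to 92 mm and grips with 3 to 60 N. Pads are 20 mm wide; open, the fingers measure 128 mm over their backs; the gripper's body (75 mm by 189 mm) begins 69 mm behind the grasp point.
Start: joints at [-1.285, 0.468, -0.012, 1.603, 0.006, 1.071, -0.056], TCP at [209.931, 615.173, 214.592] pointing down, gripper open.
Joint ranges: [-2.53, 2.53], [-0.31, 2.02], [-1.57, 1.55], [0.28, 2.44], [-1.29, 4.43], [0.15, 1.84], [-2.92, 2.92]. Speed limits (rad/s): [2.57, 2.57, 3.14, 3.14, 3.14, 3.14, 3.14].

## Interface

Orientations are given as a rotation vector (axis times angle).
In Python, from cell import robot, grip, kin, viewer gives the robot as it stands. Calls block until the motion is done:
- robot.movep(position, orientation): joint-space move of the TCP to a pose.
- robot.servo_line(position, feed=150, rotation=None): straight line of the TCP; rotation=None keeps the orientation; feed is the mean speed in mm/s.
- robot.goto_joints(angles): joint-space move.
- grip(opening, newtons=None): opening from 0.0 (shut) to 1.0 (fully open); newtons is the grip in N (None keeps the last); returns when the fingers have stopped.
- robot.hold(seconds).
- kin.ik(position, orientation): joint angles nearest the present ones, or None.
- robot.observe(): the state.
- viewer.read_camera(name): name is "scene" or "top" or "wrist"; returns the picture (384x512x3 uint8, red, green, blue); there is no depth.
- viewer.camera_info(name): a dict with "camera_matrix" (3x3 intrinsics, pixels), "k1" (the pictures are not rectified: a ray, as slopes to the right and down, at radius r is drawn at 1 + k1 r^2 times it, then the intrinsics apply), "R" (3x3) and "t" (3): a world point X has camera coordinates R X + t. Camera axes: x right, y down, z forward; pixel columns grow to the right and rows downward; lengths in mm; the calibration is good to about 2 mm. A picture is of the moment at which its call begins: read the wrist's pose just before it. camera_info takes no time and is no camera call; for the wrist camera it gives the pose at the moment of the call.
A pose or a line that the arm cannot do raises robot.IKError and nothing moves.
- robot.job_done(): hands the job in, once; it reports no verdict.
Trained networks look in the newest picture that a camera, given by its name, has taken for a name from the list of things; names that differ only in an ending like _2 or _b are one class to them, and where a whole thing is asked for, a point or a joint stands for the part that bears it (a point fixed in the world has none). Each returns a list of dicts, best first, with "confidence" (0 to 1); they miss things now and then, are a little off and sometimes report something else, mostly with a low value. They report only what shows in the picture. A call takes as long as a camera call. They do not tell look-alikes from the thing itself.
- viewer.silhouettes(name, camera): "mask" (384x512 bool, what is visible of it).
- viewer.pinpoint(name, camera): "at" ([x, y, z] in mm, in the coordinates of the camera as it stood for that picture, good to about 4 mm: a listed point, or the origin of a listed thing).
The state is a dict: "t": time; "joints": joint angles; "joint_velocities": joint speeds; "joint_torque": joint torques, N m; "tcp_pos": TCP position; "tcp_rot": TCP orientation; "contact_force": force on the tool from outside, world axes, zero at the start; "wrist_torque": the same for the moment, N m; "grip_width": opening from 0.0 (shut) to 1.0 (fully open).
Only numpy, scipy, OpenCV 4.12 (cv2) and the standard library are available. Lean on these libraries where they do the work, as an engineer would, in place of code of your own. Each camera call takes 0.05 s, during which the arm holds its last target. There are 200 camera calls.

## Task

Clamp the sealed deep-well plate on the shaker, ready for its run: with a finger, push the clamp strap round over the plate until it meets its stop, then push the cam lever fully down so that the strap's foot presses on the plate, and come clear. Pick nothing up, keep the plate seated in its corner locators, and leave everything else on the bench where it stands.

Things in the scene. Friction and masses are not known exactly. Their poses are not given: they have to be found in the camera images.
- shaker: the plate shaker: cream housing about 275 x 210 mm and 76 mm high with its control panel on the front, and an aluminium platform 186 x 196 mm on top whose upper face is 92 mm above the bench. It does not move. Origin at the bench surface below the platform's centre; x points to its back (the panel is at -x), y to its left, z up. The clamp post stands on the platform 60 mm to the left (+y) of the centre, the plate's place is centred 22 mm to the right (-y).
- cam_pivot (a point): the cam lever's pivot on top of the clamp post, on the vertical axis about which strap and lever swing together; 181.5 mm above the bench. Its axes swing with the strap: x is level and points along the strap from post to free end (so the lever points to -x), z up. The strap closes counter-clockwise seen from above, that is, its free end moves towards this point's +y. The top of post and cam rises to about 200 mm above the bench.
- strap_end (a point): point in the middle of the steel strap (bar 24 mm wide, 8 mm thick) straight above its foot, 82 mm out from the post axis; the bar ends 15 mm farther out. Axes as for cam_pivot. About 160 mm above the bench with the lever up (154 mm clamped). A 10 mm radius rubber foot on a 4 mm radius spindle hangs under this point, its face 18 mm below it; a lock nut and spindle end stand 20 mm up from it.
- foot_face (a point): centre of the underside of the strap's rubber foot (radius 10 mm), which is sprung (2.5 N per mm). With the lever up it passes about 2.5 to 4 mm above the plate; clamped it presses on it with about 6 N.
- lever_grip (a point): point on the centre line of the lever's black round grip (8 mm radius), 78 mm out from cam_pivot; the lever ends 18 mm farther out, the round grip begins 22 mm nearer the pivot and before it the lever is a fork 26 mm wide and 12 mm thick.
- strap_swivel (a joint): swing of the strap about its post, rad: 0 = straight over the middle of the plate, against the stop pin (8 mm thick, 166 mm above the bench, on the platform between post and plate); 1.95 = farthest open; starts at 1.1 to 1.8, where the strap points more or less to the shaker's front. Stiff by friction (about 2 N at strap_end); it stays where it is left.
- cam_lever (a joint): angle of the cam lever above level, rad: 0 = fully down (level, stop), starts at 1.15 to 1.45 (nearly upright, leaning away from the strap). It goes down in the upright plane through the strap, away from the strap's free end, and takes 4 to 5 N at the grip; it stays where it is left. As it goes down the cam lowers the strap by 5 to 7 mm.
- plate: the plate to be clamped: white deep-well plate 128 (x) x 86 (y) mm, 46.5 mm high with its grey sealing mat, standing loose on the shaker's platform between four 10 mm high corner locators with 2 mm play; origin at the centre of its underside, 92 mm above the bench, its top is 138.5 mm above the bench.
- tube_rack: bystander: blue rack, 186 (x) x 66 mm, 70 mm high, 114 mm with its red-capped tubes; origin under its centre
- bucket: bystander: open black centrifuge bucket, 72 mm across, 105 mm high; origin under its centre
- dome_cap: bystander: clear domed bucket cap, 72 mm across, 36 mm high; origin under its centre
- reagent_bottle: bystander: amber bottle 56 mm across, 100 mm high; origin under its centre
- pipette: bystander: pipette lying flat, 230 mm long (x), up to 36 mm high; origin under its middle
- spare_plate: bystander: open deep-well plate without mat, 128 (x) x 86 mm, 44 mm high, on the bench to the right of the shaker; origin under its centre
Things that resemble listed ones, but are neither listed nor needed, are in the scene too. Leave any pink look-alike of the plate alone.

How it is judged:
By the outcome, as a careful person would: the job done as asked, in the order asked, and still so for the second after the job is handed in, with the robot touching nothing.
It also fails if it takes over 51 s, if anything falls off the work surface, if the arm or the gripper's body presses on something with over 40 N, if the wrist force passes 120 N, or if a joint passes its speed limit or range.

## Working session

There is one attempt and no reset: what is moved stays moved. The work goes in short steps, each a Python script; the robot and the scene stay as the last script left them, time stands still between calls to the robot, and variables do not carry over. Pictures are saved under pics/ and viewed, about 8 in all and at most 12, crops included, and the job is handed in when it is done.

```bash
mkdir -p pics; cat > h.py <<'E'
import numpy as np, cv2
from cell import robot, grip, kin, viewer
def snap(cam,fn):
    im=viewer.read_camera(cam); cv2.imwrite('pics/'+fn,im[:,:,::-1]); return im
def pin(name,cam,n=3):
    ci=viewer.camera_info(cam); R=np.array(ci['R']);t=np.array(ci['t'])
    out=[]
    for d in viewer.pinpoint(name,cam)[:n]:
        X=R.T@(np.array(d['at'])-t); p=proj(X,cam); out.append((round(d['confidence'],2),X.round(0),p.round(0)))
    return out
def proj(X,cam):
    ci=viewer.camera_info(cam); c=np.array(ci['R'])@np.array(X,float)+np.array(ci['t'])
    s=c[:2]/c[2]; s=s*(1+ci['k1']*(s@s)); K=np.array(ci['camera_matrix'])
    return (K@np.array([s[0],s[1],1]))[:2]
E
python3 - <<'E'
from h import *
a=snap('scene','a.png');b=snap('top','b.png')
cv2.imwrite('pics/ab.png',cv2.resize(np.vstack([a,b])[:,:,::-1],None,fx=.78,fy=.78)) 
for c in ['scene','top']:
    for n in ['shaker','cam_pivot','strap_end','lever_grip','foot_face','plate','spare_plate','tube_rack','bucket','dome_cap','reagent_bottle','pipette']:
        print(c,n,pin(n,c))
print(robot.observe())
E
```

```text
scene shaker [(0.91, array([572.,   6.,  -0.]), array([236., 216.]))]
scene cam_pivot [(0.62, array([571.,  66., 179.]), array([250., 150.]))]
scene strap_end [(0.8, array([495.,  78., 157.]), array([225., 137.]))]
scene lever_grip [(0.81, array([587.,  65., 254.]), array([255., 129.]))]
scene foot_face [(0.18, array([570.,  66., 181.]), array([249., 150.]))]
scene plate [(0.9, array([843., 163.,   1.]), array([372., 230.])), (0.89, array([ 793., -199.,   -2.]), array([259., 349.])), (0.8, array([575., -16.,  91.]), array([228., 202.]))]
scene spare_plate [(0.73, array([ 608., -184.,   -0.]), array([192., 288.]))]
scene tube_rack [(0.81, array([550., 251.,  -4.]), array([289., 146.])), (0.21, array([567.,  66., 179.]), array([248., 150.]))]
scene bucket [(0.58, array([ 437., -173.,    1.]), array([139., 239.]))]
scene dome_cap [(0.86, array([ 526., -166.,    4.]), array([170., 259.]))]
scene reagent_bottle [(0.57, array([459., 146.,  -3.]), array([236., 155.])), (0.26, array([575., -19.,  91.]), array([227., 203.]))]
scene pipette [(0.7, array([398., -43.,  -2.]), array([167., 192.])
[... 1026 characters left out ...]
, 293.]))]
{'t': 1.3, 'joints': array([-1.28499159,  0.46751143, -0.01159723,  1.60269657,  0.00601357,
        1.07139886, -0.05631399]), 'joint_velocities': array([ 0.00051792, -0.00059112,  0.00065099, -0.00038274, -0.0010935 ,
        0.00038831,  0.00065117]), 'joint_torque': array([-1.28152238e-03, -5.20407736e+01, -1.33211710e-02, -2.44050354e+01,
       -5.67879702e-02,  1.12624717e-02,  1.44888679e-05]), 'tcp_pos': array([209.94201055, 615.17098824, 214.5863621 ]), 'tcp_rot': array([ 0.25810549,  1.55528852, -0.25808267]), 'contact_force': array([ 0.67906218, -0.08951488, -0.32762678]), 'wrist_torque': array([-0.07356793,  0.02224166, -0.01891988]), 'grip_width': 0.9959355185335471}
```

View pics/ab.png

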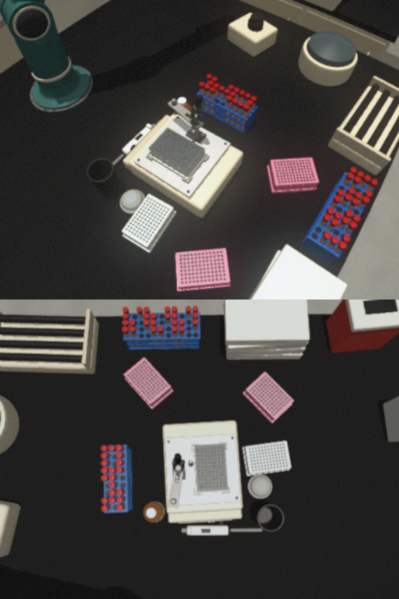

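The clamp post is at about (570, 66), with the strap pointing towards the robot (end at about (490, 78)). The pink look-alike plates are at scene px (372,230) and (259,349), the open spare plate at (192,288), and the real grey-matted plate on the shaker at (228,202). There is only one strap and lever. Next I move to beside the strap and look from close by.

```bash
cat >> h.py <<'E'
from scipy.spatial.transform import Rotation as Ro
def rv(a):  # tool down, jaw y axis at world angle a
    x=np.array([0,0,-1.]);y=np.array([np.cos(a),np.sin(a),0]);return Ro.from_matrix(np.c_[x,y,np.cross(x,y)]).as_rotvec()
P=np.array([570.5,66.]);YAW=0.025
def arc(th,gap,sgn=1,r=85,z=147):  # th: strap world angle; finger behind strap (clockwise side)
    u=np.array([np.cos(th),np.sin(th)]);t=np.array([-u[1],u[0]])
    q=P+r*u-gap*t; return [*q,z], rv(th+sgn*np.pi/2)
E
python3 - <<'E'
from h import *
th0=np.arctan2(12.5,-80); th1=-np.pi/2+YAW+2*np.pi
for s in (1,-1):
  for th in np.linspace(th0,th1,5):
    j=kin.ik(*arc(th,31,s)); print(s,round(th,2),None if j is None else np.round(j,2))
  for o,z in ((10,250),(70,188)):
    j=kin.ik([P[0],P[1]+o,z],rv(0 if s==1 else np.pi)); print('lev',None if j is None else np.round(j,2))
s=1 if kin.ik(*arc(th0,45,1,z=265)) is not None and abs(kin.ik(*arc(th0,31,1))[6])<abs(kin.ik(*arc(th0,31,-1))[6]) else -1
print(s)
robot.movep(*arc(th0,50,s,z=265))
w=snap('wrist','w.png');a=snap('scene','a2.png')
cv2.imwrite('pics/w2.png',np.vstack([cv2.resize(a[90:240,150:350],(512,384)),w])[:, :, ::-1][:, :])
im=cv2.imread('pics/w2.png');cv2.imwrite('pics/w2.png',cv2.resize(im,None,fx=.78,fy=.78))
for c in ['wrist','scene']:
  for n in ['cam_pivot','strap_end','lever_grip','foot_face','shaker','plate']: print(c,n,pin(n,c))
o=robot.observe();print(o['t'],o['tcp_pos'],o['joints'],o['contact_force'])
E
```

```text
1 2.99 [-0.9   0.37  0.74  2.05 -0.33  0.84 -1.69]
1 3.42 [-0.82  0.33  0.72  2.09 -0.3   0.82 -1.21]
1 3.86 [-0.7   0.32  0.68  2.09 -0.28  0.82 -0.71]
1 4.3 [-0.61  0.36  0.66  2.04 -0.29  0.83 -0.19]
1 4.74 [-0.52  0.41  0.61  1.96 -0.31  0.86  0.29]
lev [-0.65  0.33  0.58  1.78 -0.2   1.09 -0.  ]
lev [-0.7   0.42  0.52  1.82 -0.25  0.97 -0.07]
-1 2.99 [-0.53  0.31  0.29  2.03 -0.12  0.81  1.24]
-1 3.42 [-0.44  0.28  0.26  2.07 -0.1   0.8   1.73]
-1 3.86 [-0.35  0.28  0.24  2.07 -0.09  0.8   2.25]
-1 4.3 [-0.22  0.32  0.18  2.02 -0.08  0.81  2.73]
-1 4.74 [-0.95  0.78  1.35  1.98 -0.86  1.13 -2.34]
lev [ 0.69  0.7  -1.32  1.7   0.7   1.31  2.38]
lev [-0.22  0.39 -0.09  1.78  0.04  0.97  2.81]
-1
wrist cam_pivot [(0.9, array([568.,  67., 181.]), array([195., 295.])), (0.73, array([461., 146.,   1.]), array([262., 136.]))]
wrist strap_end [(0.97, array([490.,  82., 158.]), array([198., 199.]))]
wrist lever_grip [(0.23, array([463., 150.,   2.]), array([265., 137.]))]
wrist foot_face [(0.47, array([569.,  66., 181.]), array([195., 296.])), (0.18, array([572., -20.,  91.]), array([135
[... 282 characters left out ...]
.7, array([ 522., -166.,    5.]), array([168., 257.])), (0.19, array([578., -15.,  93.]), array([230., 202.]))]
scene strap_end [(0.8, array([491.,  81., 159.]), array([224., 134.])), (0.73, array([577., -16.,  94.]), array([229., 202.]))]
scene lever_grip [(0.81, array([587.,  63., 257.]), array([255., 129.]))]
scene foot_face []
scene shaker [(0.76, array([568.,   8.,  -1.]), array([235., 214.]))]
scene plate [(0.81, array([ 792., -196.,    1.]), array([259., 347.])), (0.66, array([841., 165.,   1.]), array([372., 229.]))]
4.0333 [494.26658548 128.48544383 265.01709728] [-0.6059989   0.17405743  0.32493418  1.90063863 -0.06283031  1.07659658
  1.15992108] [0.63941738 0.18144143 0.30338521]
```

View pics/w2.png

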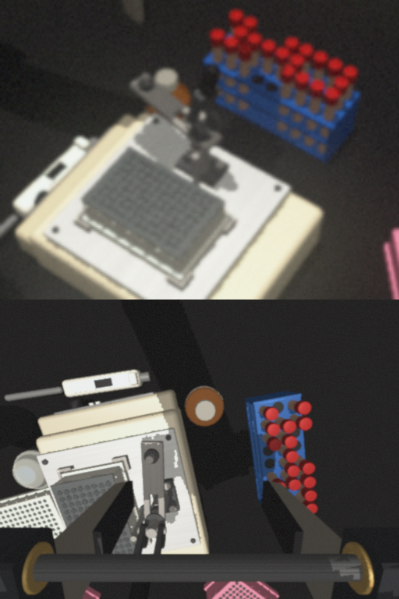

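The crop confirms the target: the strap at wrist px (198,199) points towards the robot over empty platform, the lever stands upright, and the plate is under its grey mat. The other wrist half-turn keeps joint 7 in range, so I use it, shut the fingers and swing the strap.

```bash
sed -i 's/YAW=0.025/YAW=0.035/;s/570.5,66/570.,66/' h.py
python3 - <<'E'
from h import *
th0=np.arctan2(14,-80); th1=1.5*np.pi+YAW
p,r=arc(th0,48,1,z=265); robot.movep(p,r); grip(0.0)
p,r=arc(th0,48); robot.servo_line(p,feed=150)
o=robot.observe(); F0=o['contact_force'];print(o['t'],o['tcp_pos'],F0,o['grip_width'])
def step(th,feed):
    p,r=arc(th,31); robot.servo_line(p,feed=feed,rotation=r)
    f=robot.observe()['contact_force']-F0; print(round(th-th1,3),f.round(1)); return f
for th in np.linspace(th0,th1-.12,12):
    f=step(th,70)
    if np.linalg.norm(f)>15: break
else:
    th=th1-.12
    while th<th1+.15 and np.linalg.norm(f)<12:
        th+=.015; f=step(th,30)
o=robot.observe();print(o['t'],o['tcp_pos'],o['joints'])
a=snap('scene','c.png');t=snap('top','ct.png');print(o['t'])
cv2.imwrite('pics/c2.png',np.hstack([cv2.resize(a[90:240,150:350],(400,300)),cv2.resize(t[150:300,160:360],(400,300))])[:,:,::-1])
for c in ['top','scene']:
  for n in ['cam_pivot','strap_end','lever_grip','plate']: print(c,n,pin(n,c))
E
```

```text
8.65 [495.18367737 127.82944361 147.64943404] [ 0.33680075 -0.30358957  0.08749364] 0.00594204021400752
-1.779 [-0.3  0.2  0.2]
-1.628 [-0.2  0.6 -0.2]
-1.477 [ 0.2 -0.3  0. ]
-1.327 [-0.5  0.3 -0.3]
-1.176 [-0.4  0.1 -0.1]
-1.025 [-1.2  0.9  0.5]
-0.874 [-0.8 -0.1 -0.6]
-0.723 [-0.6  0.1  0.1]
-0.572 [ 0.1  0.9 -0.2]
-0.422 [-0.1  0.  -0.5]
-0.271 [ 0.2  0.  -0.7]
-0.12 [ 0.4 -0.6 -0.2]
-0.105 [-2.1  1.4  0.6]
-0.09 [-1.5  0.4  0. ]
-0.075 [-1.6  1.8 -0.8]
-0.06 [-2.   0.5 -0.5]
-0.045 [-1.4  1.1 -0.2]
-0.03 [-1.7  0.9 -0.7]
-0.015 [-0.6  0.6 -0.9]
-0.0 [-1.6  0.8 -0.9]
0.015 [-1.4  1.  -0.5]
0.03 [-1.6  0.5 -0.3]
0.045 [-1.9  0.7 -0.1]
0.06 [-1.4  1.5 -0.4]
0.075 [-4.9  1.1  0.4]
0.09 [-7.3  1.2  1.4]
0.105 [-9.6  2.3  2.1]
0.12 [-11.4   2.2   4.1]
16.8 [549.04052707 -22.60191415 146.12288319] [-0.54102546  0.44037049  0.66318786  1.93941323 -0.3468475   0.88479964
  0.45636934]
16.8
top cam_pivot [(0.75, array([569.,  69., 177.]), array([227., 216.]))]
top strap_end []
top lever_grip [(0.48, array([568.,  84., 257.]), array([215., 213.]))]
top plate [(0.82, array([841., 163.,   3.]), array([192., 109.])), (0.69, array([ 789., -199.,   -2.]), array([342., 129.]))]
scene cam_pivot [(0.57, array([569.,  87., 257.]), array([255., 117.]))]
scene strap_end [(0.71, array([582., -16., 157.]), array([229., 186.]))]
scene lever_grip [(0.64, array([567.,  85., 257.]), array([254., 117.]))]
scene plate [(0.92, array([840., 165.,  -1.]), array([371., 229.])), (0.9, array([576., -16.,  90.]), array([228., 203.])), (0.75, array([ 792., -199.,   -0.]), array([258., 348.]))]
```

View pics/c2.png

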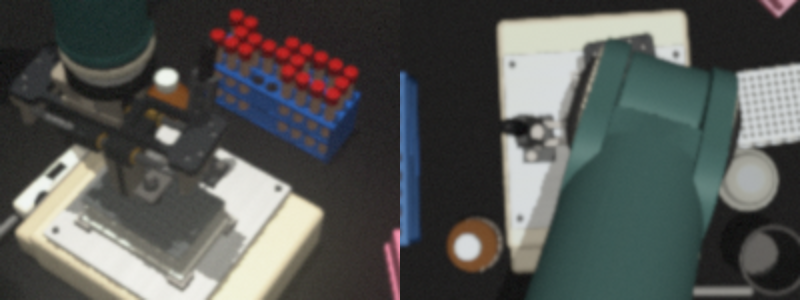

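The strap met its stop: the force climbs steadily from 2 N to 12 N, and the strap lies over the plate in the scene crop. The lever grip is now at about (567, 85, 257). I back off, rise and press the lever down.

```bash
python3 - <<'E'
from h import *
YAW=.05
out=np.array([-np.sin(YAW),np.cos(YAW)]); r=rv(YAW)
o=robot.observe(); p=o['tcp_pos']
robot.servo_line([p[0]-15,p[1],p[2]],feed=80)
robot.servo_line([p[0]-15,p[1],300],feed=180)
def pose(phi,back=0,s=75):
    d=s*np.cos(phi)-8*np.sin(phi)-10-back; z=181.5+s*np.sin(phi)+8*np.cos(phi)
    return [*(P+d*out),z]
q=pose(1.35,14); 
robot.servo_line([q[0],q[1],300],feed=150,rotation=r)
robot.servo_line(q,feed=120)
o=robot.observe();F0=o['contact_force'];print(o['t'],o['tcp_pos'],F0)
robot.servo_line(pose(1.35),feed=60)
def step(phi,feed):
    robot.servo_line(pose(phi),feed=feed); o=robot.observe(); f=o['contact_force']-F0
    print(round(phi,3),f.round(1),o['tcp_pos'].round(1)); return f
for phi in np.linspace(1.25,.12,11):
    f=step(phi,60)
    if np.linalg.norm(f)>20: break
else:
    while phi>-.12 and f[2]<16:
        phi-=.02; f=step(phi,25)
print(robot.observe()['t'])
E
```

```text
19.9083 [570.8274668   50.01282882 256.76376754] [ 0.09013882 -0.38916147  0.45805509]
1.25 [-0.  -1.1  0.9] [569.8  72.2 255.3]
1.137 [-0.3 -0.6 -0.5] [569.3  81.  252.8]
1.024 [ 0.1 -0.9  0.9] [568.8  89.1 249.4]
0.911 [ 0.4 -0.5  0.5] [568.4  96.4 245.3]
0.798 [ 0.5 -0.6  0.6] [568.  103.3 240.4]
0.685 [ 0.8  0.3 -0.6] [567.7 109.5 234.7]
0.572 [0.2 0.3 0.6] [567.3 115.2 228.3]
0.459 [0.5 0.  0.2] [567.  120.1 221.4]
0.346 [-0.3 -0.3  0.2] [566.8 124.2 213.9]
0.233 [ 0.   0.3 -0.8] [566.7 127.3 206.1]
0.12 [-0.5  1.3 -0.4] [566.6 129.6 197.9]
0.1 [-0.9  1.   0.6] [566.8 129.7 197. ]
0.08 [-1.4  0.7  2.2] [566.8 130.  195.5]
0.06 [-1.3  0.1  1.3] [566.8 130.3 193.9]
0.04 [-0.2 -0.8  1.8] [566.7 130.6 192.4]
0.02 [ 0.3 -0.1  2.4] [566.7 130.8 190.8]
-0.0 [-1.5 -0.5  3.4] [566.8 130.9 189.6]
-0.02 [-2.7 -0.9  8.6] [567.  131.1 188.9]
-0.04 [-4.4 -0.5 15.8] [567.3 131.1 188.3]
-0.06 [-5.9 -0.6 22.1] [568.  131.2 187.9]
25.7333
```

Firm stop felt at the expected height (grip top 189.5 mm). I lift off, come clear and check.

```bash
python3 - <<'E'
from h import *
p=robot.observe()['tcp_pos']
robot.servo_line([p[0],p[1],300],feed=150)
robot.movep([420,330,330],rv(.05))
o=robot.observe();print(o['t'],o['contact_force'])
a=snap('scene','d.png');t=snap('top','dt.png')
cv2.imwrite('pics/d2.png',np.hstack([cv2.resize(a[90:240,150:350],(400,300),interpolation=2),cv2.resize(t[150:300,160:360],(400,300),interpolation=2)])[:,:,::-1])
for c in ['top','scene']:
  for n in ['shaker','cam_pivot','strap_end','lever_grip','foot_face','plate','tube_rack','reagent_bottle','pipette']: print(c,n,pin(n,c))
E
```

```text
27.6333 [-0.02319687 -0.50612032  1.06315885]
top shaker [(0.69, array([571.,   8.,  -2.]), array([258., 221.])), (0.51, array([568.,  66., 181.]), array([228., 216.]))]
top cam_pivot [(0.96, array([571.,  69., 179.]), array([227., 215.])), (0.6, array([ 607., -187.,   -5.]), array([340., 204.]))]
top strap_end [(0.62, array([573., -12., 156.]), array([268., 214.])), (0.31, array([ 525., -168.,   -5.]), array([333., 239.]))]
top lever_grip [(0.73, array([562., 146., 184.]), array([187., 220.]))]
top foot_face []
top plate [(0.95, array([ 793., -199.,   -6.]), array([342., 128.])), (0.73, array([839., 164.,   3.]), array([191., 110.])), (0.64, array([575., -14.,  90.]), array([268., 216.]))]
top tube_rack [(0.86, array([553., 252.,   3.]), array([153., 230.]))]
top reagent_bottle [(0.69, array([460., 148.,  -6.]), array([198., 270.]))]
top pipette [(0.82, array([405., -47.,   1.]), array([283., 293.]))]
scene shaker [(0.57, array([570.,   7.,  -3.]), array([235., 215.]))]
scene cam_pivot [(0.78, array([568.,  65., 179.]), array([248., 150.]))]
scene strap_end [(0.74, array([578., -16., 150.]), array([227., 187.]))]
scene lever_grip [(0.77, array([566., 147., 178.]), array([272., 125.]))]
scene foot_face []
scene plate [(0.89, array([841., 165.,  -2.]), array([372., 229.])), (0.73, array([ 789., -196.,   -1.]), array([258., 346.])), (0.56, array([574., -18.,  89.]), array([227., 203.]))]
scene tube_rack [(0.62, array([551., 246.,  -6.]), array([288., 148.]))]
scene reagent_bottle [(0.96, array([460., 145.,  -2.]), array([236., 155.])), (0.2, array([400., -41.,  -2.]), array([168., 192.]))]
scene pipette [(0.57, array([400., -44.,  -1.]), array([167., 193.]))]
```

View pics/d2.png

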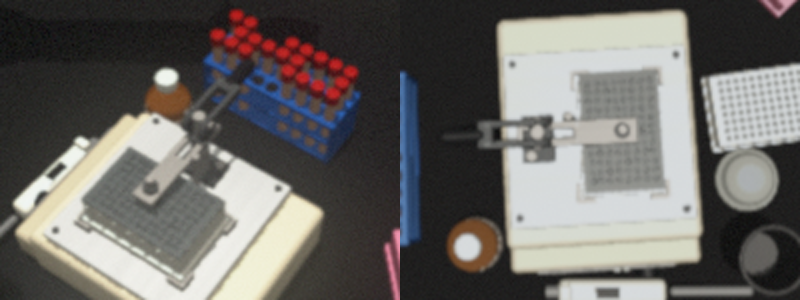

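The strap is over the plate and the lever is level, with the bystanders where they were. The last press had a sideways component, so I check strap against stop pin from close by.

```bash
python3 - <<'E'
from h import *
o=robot.observe();ci=viewer.camera_info('wrist');R=np.array(ci['R']);t=np.array(ci['t'])
c=-R.T@t; ax=R[2]; off=c-o['tcp_pos']; print(off.round(),ax.round(2))
z=320; cz=z+off[2]; hit=off+ax*(165-cz)/ax[2]   # hit rel. to tcp
robot.movep([570-hit[0],45-hit[1],z],rv(.05))
w=snap('wrist','e.png'); 
p,s=proj([570,66,181],'wrist'),proj([578,-15,154],'wrist'); print(p,s,robot.observe()['t'])
for n in ['cam_pivot','strap_end','lever_grip','plate']: print(n,pin(n,'wrist'))
cv2.imwrite('pics/e2.png',cv2.resize(w,(768,576),interpolation=2)[:,:,::-1])
E
```

```text
[ -4.  80. 170.] [ 0.01 -0.28 -0.96]
[254.6152692  183.29303417] [257.85283163 249.2539005 ] 29.8583
cam_pivot [(0.62, array([568.,  67., 181.]), array([253., 183.]))]
strap_end []
lever_grip [(0.78, array([568., 145., 183.]), array([257.,  96.]))]
plate [(0.97, array([573., -19.,  92.]), array([253., 230.])), (0.81, array([ 795., -199.,   -6.]), array([376., 312.])), (0.62, array([843., 168.,   3.]), array([453.,  91.]))]
```

View pics/e2.png

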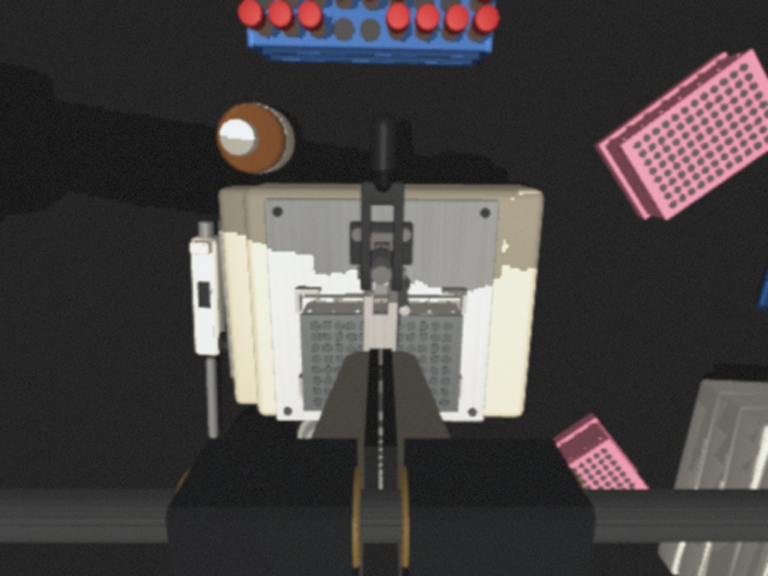

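```bash
python3 - <<'E'
import cv2
w=cv2.imread('pics/e.png')[185:240,225:300]
cv2.imwrite('pics/e3.png',cv2.resize(w,None,fx=9,fy=9,interpolation=cv2.INTER_CUBIC))
E
```

```text
(no output)
```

View pics/e3.png

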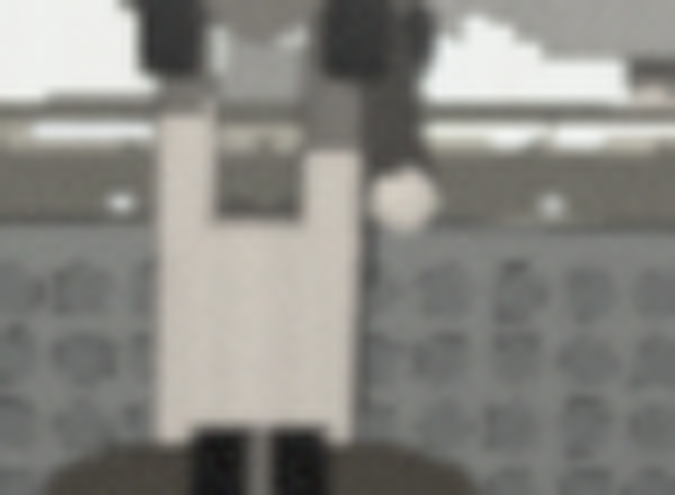

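The crop shows a sliver of about 1 mm between the strap edge (px 360) and the stop pin (px 370), so the lever press swung the strap back by about 0.03 rad. There is time left, so I nudge it back onto the pin the same way as before.

```bash
python3 - <<'E'
from h import *
th1=1.5*np.pi+YAW
p,r=arc(th1,60,z=300); robot.movep(p,r)
p,r=arc(th1,60,z=145); robot.servo_line(p,feed=150)
F0=robot.observe()['contact_force']
p,r=arc(th1-.05,33,z=145); robot.servo_line(p,feed=80,rotation=r)
th=th1-.05
while th<th1+.16:
    th+=.012; p,r=arc(th,31,z=145); robot.servo_line(p,feed=20,rotation=r)
    o=robot.observe(); f=o['contact_force']-F0; print(round(th-th1,3),f.round(1),o['tcp_pos'].round(1))
    if np.linalg.norm(f)>15: break
p=o['tcp_pos']
robot.servo_line([p[0]-20,p[1],p[2]],feed=80); robot.servo_line([p[0]-20,p[1],320],feed=180)
o=robot.observe();ci=viewer.camera_info('wrist');R=np.array(ci['R']);t=np.array(ci['t'])
off=-R.T@t-o['tcp_pos']; print(off.round(),R[2].round(2))
# view with strap and pin ahead of the fingers: same view as before
robot.movep([572,-30,320],rv(.05))
w=snap('wrist','f.png'); q=proj([582,35,160],'wrist').astype(int); print(q,robot.observe()['t'])
for n in ['lever_grip','cam_pivot','plate']: print(n,pin(n,'wrist'))
c=w[max(q[1]-28,0):q[1]+28,max(q[0]-40,0):q[0]+40]; cv2.imwrite('pics/f3.png',cv2.resize(c,None,fx=9,fy=9,interpolation=2)[:,:,::-1])
E
```

```text
-0.038 [ 0.4 -0.2 -0.3] [538.6 -19.  145. ]
-0.026 [-0.2  0.6  0.4] [539.7 -19.3 145. ]
-0.014 [ 1.3  0.5 -0.3] [540.8 -19.6 145. ]
-0.002 [ 0.4  1.  -0.1] [541.9 -20.  145. ]
0.01 [ 1.   0.5 -0.5] [542.9 -20.4 145. ]
0.022 [ 1.1  0.3 -1. ] [543.9 -20.7 145. ]
0.034 [-0.1  0.6 -0.7] [545. -21. 145.]
0.046 [0.1 0.1 0.4] [546.  -21.2 145. ]
0.058 [-0.7 -0.4 -1. ] [546.5 -21.5 144.8]
0.07 [-3.4  0.2  0.6] [547.3 -21.8 144.8]
0.082 [-5.1 -0.1  1.7] [548.1 -22.  144.7]
0.094 [-5.9  0.6  3.2] [548.4 -22.2 144.5]
0.106 [-8.8 -0.   3.8] [548.7 -22.4 144.4]
0.118 [-10.2   1.    4.9] [548.9 -22.6 144.2]
0.13 [-12.8   1.1   6.5] [549.3 -22.8 144.1]
0.142 [-15.3   1.5   6.4] [549.6 -23.  143.9]
[-14.  79. 170.] [ 0.05 -0.28 -0.96]
[268 116] 38.1333
lever_grip []
cam_pivot [(0.67, array([565.,  70., 181.]), array([252.,  76.]))]
plate [(0.85, array([841., 170.,   4.]), array([466.,  16.])), (0.81, array([ 793., -194.,   -5.]), array([384., 262.])), (0.64, array([576., -14.,  95.]), array([258., 156.]))]
```

View pics/f3.png

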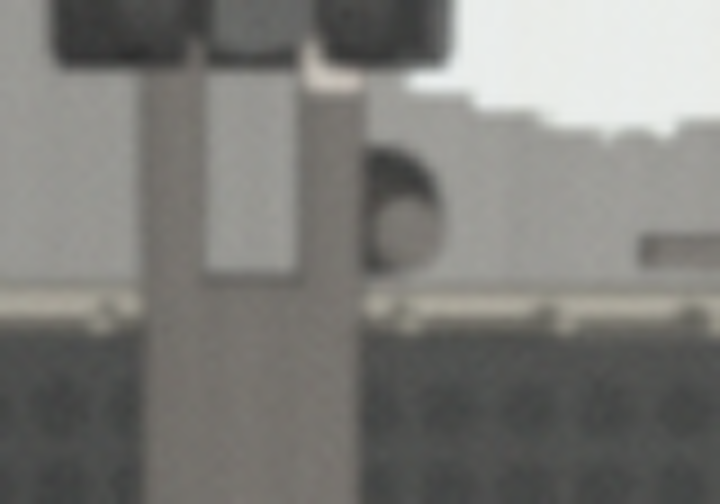

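```bash
python3 - <<'E'
from h import *
robot.movep([420,330,330],rv(.05))
snap('scene','g.png');snap('top','gt.png')
for c in ['scene','top']:
  for n in ['lever_grip','strap_end','plate','spare_plate','bucket','dome_cap','reagent_bottle','pipette','tube_rack']: print(c,n,pin(n,c))
o=robot.observe();print(o['t'],o['contact_force'])
robot.job_done()
E
```

```text
scene lever_grip [(0.64, array([565., 145., 180.]), array([271., 125.]))]
scene strap_end [(0.72, array([577., -18., 152.]), array([226., 187.])), (0.68, array([569.,  64., 183.]), array([248., 149.]))]
scene plate [(0.72, array([574., -16.,  94.]), array([227., 201.])), (0.69, array([ 789., -196.,   -1.]), array([258., 346.])), (0.59, array([839., 166.,  -2.]), array([371., 229.]))]
scene spare_plate [(0.96, array([ 607., -184.,   -1.]), array([192., 288.]))]
scene bucket [(0.64, array([ 439., -176.,    3.]), array([139., 240.]))]
scene dome_cap [(0.63, array([ 525., -166.,    1.]), array([169., 259.]))]
scene reagent_bottle [(0.92, array([458., 144.,  -1.]), array([235., 155.]))]
scene pipette [(0.94, array([398., -42.,  -1.]), array([167., 191.]))]
scene tube_rack [(0.85, array([549., 250.,  -4.]), array([288., 146.]))]
top lever_grip [(0.67, array([563., 144., 180.]), array([188., 220.]))]
top strap_end [(0.89, array([574., -12., 157.]), array([268., 214.])), (0.59, array([569.,   8.,  -1.]), array([258., 221.]))]
top plate [(0.91, array([570., -12.,  93.]), array([268., 218.])), (0.89, array([ 790., -197.,   -2.]), array([342., 128.])), (0.78, array([842., 165.,   2.]), array([191., 109.]))]
top spare_plate [(0.74, array([ 606., -187.,   -2.]), array([341., 205.]))]
top bucket [(0.89, array([ 444., -176.,    4.]), array([339., 275.]))]
top dome_cap [(0.58, array([ 525., -165.,   -8.]), array([332., 239.]))]
top reagent_bottle [(0.83, array([458., 146.,  -3.]), array([199., 270.])), (0.62, array([ 442., -175.,   -1.]), array([338., 275.]))]
top pipette [(0.78, array([401., -50.,  -1.]), array([284., 294.]))]
top tube_rack [(0.64, array([551., 248.,  -0.]), array([155., 231.]))]
40.7333 [-0.34767294 -0.35271453  0.66152298]
the job is handed in; nothing more can be done
```

The plate is clamped and the job was handed in at about 41 s. With the fingers shut, I pushed the strap round until the force climbed to 12 N against its stop. I then pushed the cam lever down to its hard stop (22 N, grip at about 180 mm) and moved the arm clear.

- **Last checks:** The lever was level and the strap end was over the plate at about 152–157 mm, so the foot's press on the plate is inferred from that height, not measured. The plate was within measuring error of where it started and between its locators in the pictures. All bystanders were unmoved within measuring error, and the arm was touching nothing.
- **One check disagreed:** After the lever press, a close view suggested a gap of about 1 mm between strap and stop pin. I pushed the strap once more with the lever down. It resisted at about the same position as before, to 15 N, and the next view showed it against the pin, so the gap was probably an effect of the viewing angle.

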